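# Hold open the plate rack's gate

## Robot

A 6-joint arm with a two-finger parallel gripper is mounted at the origin on the work surface. World frame = base frame: x ahead of the robot, y to its left, z up, the work surface at z = 0. Lengths are in m, angles in rad, forces in N, time in s.
With the tool pointing down it reaches from about 0.3 to 0.775 m from the base axis. Payload 14.6 kg.
Tool frame: the origin (TCP) lies between the finger pads, 19 mm behind the fingertips; this is the grasp point; z points along the fingers, x is the direction in which the jaws open and shut, and the axes are right-handed (so a half turn about z gives the same grasp; the last joint's range is limited). The gripper opens to 94 mm and grips with 3 to 60 N. Pads are 16 mm wide; open, the fingers measure 119 mm over their backs; the gripper's body (75 mm by 177 mm) begins 78 mm behind the grasp point.
Start: joints at [1.236, 0.3, 1.521, -0, 1.321, -0.067], TCP at [0.146, 0.53, 0.224] pointing down, gripper open.
Joint ranges: [-3.03, 3.03], [-0.79, 2.21], [0.23, 2.52], [-1.04, 4.18], [0, 3.07], [-2.55, 2.55]. Speed limits (rad/s): [2.22, 2.22, 2.57, 3.14, 3.14, 3.14].

## Interface

Orientations are given as [roll, pitch, yaw] about the fixed x, y, z axes, in that order (R = Rz(yaw) Ry(pitch) Rx(roll)).
In Python, from station import ctrl gives the robot as it stands.
- The arm moves only by the shell command python3 -m inch 'ROWS' [FORCE]. ROWS is JSON, one flat list of numbers, 7 for each row, row after row: the shift along the tool's x, y, z in cm, then the turn, a rotation vector about the tool's x, y, z in rad, then the opening, from 0 (shut) to 1 (fully open). In form: [tx, ty, tz, wx, wy, wz, claw, tx, ty, tz, wx, wy, wz, claw, ...]. A call has 1 to 20 rows; each row shifts and turns the commanded pose from where the row before left it, along the tool's axes as they then stand; what a row does not reach is not made up. A row lasts 1/8 s, in which the tool goes at most 62.5 mm and 10.7 degrees, less where a joint would pass 70% of its speed; a pose out of reach is approached as far as the arm can. A call is refused whole if a number of a shift passes 6.25 or a number of a turn 0.188, either way. A call with a gripper value outside its range is refused whole. The fingers move at their own pace and stop on an object; FORCE is the grip in N (left out, the last holds). Time passes only in rows, so rows that do not move let the fingers close. It gives the time, the measured TCP pose, the force and the opening at its end, in the units of the state.
- ctrl.get_obs(): the state, without advancing time (a new reading comes with each control period).
- ctrl.camera(name): name is "scene" or "top" or "wrist"; returns (picture, depth): 420x560x3 uint8, red, green, blue; 420x560 float32, m along the optical axis (not along the pixel's ray), 0 where there is no reading.
- ctrl.camera_params(name): a dict with "vertical_fov" (degrees; the focal length in pixels is half the picture's height over the tangent of half this angle, whatever the lens; pixels are square), "cx", "cy" (the principal point, pixels), "camera_from_world" (4x4, takes a point from world to camera coordinates); the wrist camera has in their place "mount" (4x4, takes a point from camera to tool coordinates, whose origin is the TCP and whose axes are the tool frame's). Camera axes: x right, y down, z forward; pixel columns grow to the right and rows downward; lengths in m; the calibration is good to about 2 mm. A picture is of the moment at which its call begins: read the wrist's pose just before it. camera_params takes no time and is no camera call.
- ctrl.hand_in(): hands the job in, once; it reports no verdict.
Trained networks look in the newest picture that a camera, given by its name, has taken for a name from the list of things; names that differ only in an ending like _2 or _b are one class to them, and where a whole thing is asked for, a point or a joint stands for the part that bears it (a point fixed in the world has none). Each returns a list of dicts, best first, with "score" (0 to 1); they miss things now and then, are a little off and sometimes report something else, mostly with a low value. They report only what shows in the picture. A call takes as long as a camera call.
- ctrl.spot_in(camera, label): "bbox" ([centre column, centre row, width, height] in pixels, round what is visible of it).
- ctrl.place_of(camera, label): "centre" ([column, row] in pixels: a listed point, or the origin of a listed thing).
The state is a dict: "time_s": time; "qpos": joint angles; "joint_vel": joint speeds; "tau": joint torques, N m; "ee_pos": TCP position; "eef_rot": TCP orientation; "force": force on the tool from outside, world axes, zero at the start; "moment": the same for the moment, N m; "grip_width": finger opening in m.
Only numpy, scipy, OpenCV 4.12 (cv2) and the standard library are available. Lean on these libraries where they do the work, as an engineer would, in place of code of your own. Each camera call takes 0.05 s, during which the arm holds its last target. There are 200 camera calls.

## Task

Open the gate of the grey plate rack so that a printmaker can take plates out with both hands. First squeeze the ears of the round-eared catch together until it is unhooked, then those of the flat-eared catch; then swing the gate by its black upright handle past the detent, to about a right angle, and finish while holding it wide open there by the handle (the gate is sprung and will not stay wide by itself). Disturb nothing else on the table.

Things in the scene. Friction and masses are not known exactly. Their poses are not given: they have to be found in the camera images.
- rack: fixed grey steel rack for printing plates, 190 deep, 300 wide, top 120 mm above the table, dark wire gate in front. Origin: on the table under the middle of the gate's plane; x axis into the rack (away from the robot), y along the gate to the robot's left, z up. The two catches sit on its top at x 35 mm, y +35 and y -60 mm; which is where varies.
- hinge (a point): point on the gate's upright hinge axis at the height of the rack's top (z 0.12); in the rack's frame x 0, y +90 mm. The gate reaches from here to y -102 mm, 28 to 120 mm above the table. The detent's plunger housing stands behind and left of the hinge, at x 5 to 45, y 135 to 185 mm in the rack's frame, up to 136 mm above the table.
- gate (a joint): opening angle, rad: 0 shut, grows as the free (right, -y) end swings towards the robot, clockwise from above about the hinge; stop at 1.6. Blocked while a catch is hooked. A spring pulls it shut (0.1 N m shut, 0.3 wide open). A sprung detent must be pushed through between about 0.45 and 0.9 rad (about 5 N at the handle); let go beyond it, the gate falls back to about 0.9.
- handle: black upright round post, 16 mm across, 120 to 188 mm above the table, on an arm 45 mm in front of the gate's plane. Origin: on its axis, 148 mm above the table; gate shut: x -45, y -75 mm in the rack's frame; it moves with the gate and its sleeve spins freely. The arm under it reaches 120 mm above the table. Pinch it from above, TCP about 165 mm above the table.
- round_catch: catch with two round upright ears (steel pins 14 mm across). Origin: on the rack's top (z 0.12), middle of its base; x axis away from the gate, y along the gate like the rack's. Ears stand at y +22 (left) and -22 mm, x 0, 8 to 56 mm above the origin, outer faces 58 mm apart, 30 mm fully squeezed. Each has a hook that holds the gate.
- flat_catch: catch with two flat upright ears (plates 24 mm along x, 7 mm along y). Origin: on the rack's top (z 0.12), middle of its base; x axis away from the gate, y along the gate like the rack's. Ears stand at y +22 (left) and -22 mm, x 0, 8 to 56 mm above the origin, outer faces 58 mm apart, 30 mm fully squeezed. Each has a hook that holds the gate.
- round_mid (a point): point midway between the two ears of the round-eared catch, 42 mm above its base: TCP place for pinching both ears from above, fingers closing along the catch's y axis, opened wide beforehand.
- flat_mid (a point): point midway between the two ears of the flat-eared catch, 42 mm above its base: TCP place for pinching both ears from above, fingers closing along the catch's y axis, opened wide beforehand.
- round_left (a joint): travel of the left ear of the round-eared catch, m: 0 apart (hooked, starts at 0 to 0.002), grows to 0.014 as the ear is pushed towards the catch's middle. About 3.5 N moves it; no spring, it stays where it is left. Its hook is off its keeper from about 0.006.
- round_right (a joint): travel of the right ear of the round-eared catch, m: 0 apart (hooked, starts at 0 to 0.002), grows to 0.014 as the ear is pushed towards the catch's middle. About 3.5 N moves it; no spring, it stays where it is left. Its hook is off its keeper from about 0.006.
- flat_left (a joint): travel of the left ear of the flat-eared catch, m: 0 apart (hooked, starts at 0 to 0.002), grows to 0.014 as the ear is pushed towards the catch's middle. About 3.5 N moves it; no spring, it stays where it is left. Its hook is off its keeper from about 0.006.
- flat_right (a joint): travel of the right ear of the flat-eared catch, m: 0 apart (hooked, starts at 0 to 0.002), grows to 0.014 as the ear is pushed towards the catch's middle. About 3.5 N moves it; no spring, it stays where it is left. Its hook is off its keeper from about 0.006.
- pot: small brown glass jar, 38 mm across, 42 mm tall, standing on the rack's top behind the catches. Origin: centre of its underside. A bystander: leave it alone.
- zinc: loose zinc printing plate 100 x 130 x 4 mm lying on the table under the gate's swing (the gate passes 28 mm above the table). Origin: centre of its underside. A bystander: leave it alone.
- ink_tin: dark ink tin, 72 mm across, 70 mm tall, on the table to the right of the rack's front. Origin: centre of its underside. A bystander: leave it alone.
- mug: white mug, 82 mm across, 92 mm tall, on the table to the left of the rack's front. Origin: centre of its underside. A bystander: leave it alone.
- spirit: clear bottle, 72 mm across, 200 mm tall, far right on the table. Origin: centre of its underside. A bystander: leave it alone.
- gloves: cardboard glove box 120 x 240 x 75 mm, right on the table. Origin: centre of its underside. A bystander: leave it alone.
- scraper: wooden-handled spatula lying on the table at the left. Origin: about the middle of its length, underside. A bystander: leave it alone.
- book: flat book 200 x 270 x 22 mm at the left. Origin: centre of its underside. A bystander: leave it alone.

How it is judged:
On the way, in this order (a step that is already met when the one before it is completed fails the run):
1. the round-eared catch is squeezed free while the flat-eared catch is still hooked (value of joint each of round_left, round_right above 0.0065 m and value of joint each of flat_left, flat_right below 0.004 m), for 0.1 s.
2. then the flat-eared catch is squeezed free, with the gate still shut (value of joint each of flat_left, flat_right above 0.0065 m and value of joint gate below 0.1 rad), for 0.1 s.
3. then the gate is swung wide, past its detent, held by the handle (value of joint gate above 1.25 rad and contact force between the fingers and handle above 0.5 N), for 0.2 s.
At the end, for the whole second after the job is handed in: Both catches are free (each ear at least 4 mm in), the gate stands open at 1.25 rad or more (72 degrees), still within 0.1 rad/s, and the fingers hold it by the handle (at least 0.5 N) (all of step 3 and velocity of joint gate between -0.1 and 0.1 rad/s and value of joint each of round_left, round_right, flat_left, flat_right above 0.004 m); the arm keeps its last pose, push and grip.
It fails at once if a bystander is shoved more than 30 mm (distance of any of pot, zinc, ink_tin, mug, spirit, gloves, scraper, book from where it was at the start of the episode above 0.03 m).
It also fails if it takes over 54 s, if anything falls off the work surface, if the arm or the gripper's body presses on something with over 40 N, if the wrist force passes 120 N, or if a joint passes its speed limit or range.

## Working session

There is one attempt and no reset: what is moved stays moved. The work goes in short steps, Python scripts to look and compute and a shell command to move; the robot and the scene stay as the last step left them, time stands still between calls to the robot, and variables do not carry over. Pictures are saved under pics/ and viewed, about 8 in all and at most 12, crops included, and the job is handed in when it is done.

```bash
mkdir -p pics
cat > h.py <<'E'
import numpy as np, cv2
from station import ctrl
from scipy.spatial.transform import Rotation as R
def cam(name):
    o=ctrl.get_obs(); p=ctrl.camera_params(name); im,d=ctrl.camera(name)
    f=im.shape[0]/2/np.tan(np.radians(p["vertical_fov"])/2)
    if name=="wrist":
        T=np.eye(4);T[:3,:3]=R.from_euler('xyz',o["eef_rot"]).as_matrix();T[:3,3]=o["ee_pos"]
        W=T@np.array(p["mount"])
    else: W=np.linalg.inv(np.array(p["camera_from_world"]))
    return im,d,f,p["cx"],p["cy"],W
def ray(c,u,v):
    im,d,f,cx,cy,W=c
    r=W[:3,:3]@np.array([(u-cx)/f,(v-cy)/f,1]); return W[:3,3],r
def at_z(c,u,v,z):
    o,r=ray(c,u,v); return o+r*(z-o[2])/r[2]
def at_d(c,u,v):
    o,r=ray(c,u,v); d=c[1][int(v)-1:int(v)+2,int(u)-1:int(u)+2]; d=d[d>0]
    return o+r*np.median(d) if len(d) else None
def tri(rays):
    A=np.zeros((3,3));b=np.zeros(3)
    for o,r in rays:
        r=r/np.linalg.norm(r);P=np.eye(3)-np.outer(r,r);A+=P;b+=P@o
    return np.linalg.solve(A,b)
def save(c,n): cv2.imwrite("pics/"+n,c[0][:,:,::-1])
E
cat > m.py <<'E'
from h import *
np.set_printoptions(precision=4,suppress=True)
S={}
for n in ["scene","top"]:
    c=cam(n); save(c,n+"1.png"); S[n]=c
    print(n,"campos",c[5][:3,3],"fwd",c[5][:3,2])
pl={}
for l in ["hinge","handle","round_catch","flat_catch","round_mid","flat_mid","rack","pot","zinc","ink_tin","mug"]:
    rs=[]
    for n in S:
        q=ctrl.place_of(n,l)
        for k in q[:2]: print(l,n,np.round(k["centre"],1),round(k["score"],2),at_d(S[n],*k["centre"]) if 1<k["centre"][0]<558 and 1<k["centre"][1]<418 else None)
        if q: rs.append(ray(S[n],*q[0]["centre"]))
    if len(rs)==2: print("   TRI",l,tri(rs))
print(ctrl.get_obs())
E
python3 m.py
```

```text
scene campos [ 1.3369 -0.434   0.7452] fwd [-0.6927  0.4436 -0.5686]
top campos [0.3733 0.058  1.3827] fwd [ 0.1547 -0.0048 -0.9879]
hinge scene [283.8 219.8] 0.68 [0.6633 0.0069 0.1692]
hinge top [286.4 194. ] 0.75 [0.6181 0.0495 0.1246]
   TRI hinge [0.6151 0.0449 0.1262]
handle scene [224.6 227.8] 0.63 [ 0.5893 -0.1258  0.1549]
handle top [449.1 272. ] 0.72 [ 0.3889 -0.4135  0.0736]
handle top [309.7 177.1] 0.59 [ 0.6647 -0.018   0.1289]
   TRI handle [ 0.4728 -0.2373  0.1743]
round_catch scene [275.1 236.7] 0.84 [ 0.6608 -0.0193  0.1245]
round_catch top [307.5 175.9] 0.85 [ 0.6687 -0.0119  0.1273]
   TRI round_catch [ 0.6661 -0.0164  0.1274]
flat_catch scene [248.2 247.3] 0.85 [ 0.6592 -0.0984  0.1251]
flat_catch top [337.3 176.2] 0.69 [ 0.6661 -0.0969  0.1265]
flat_catch top [307.  179.2] 0.31 [ 0.6593 -0.0102  0.1264]
   TRI flat_catch [ 0.6645 -0.0985  0.1291]
round_mid scene [277.4 224.1] 0.97 [0.628  0.0094 0.1333]
round_mid top [310.6 176.9] 0.91 [ 0.6655 -0.0206  0.1278]
round_mid top [340.6 179.4] 0.51 [ 0.6564 -0.1059  0.127 ]
   TRI round_mid [ 0.6595 -0.015   0.162 ]
f
[... 720 characters left out ...]
553  0.031 ]
ink_tin top [385.7 191.3] 0.84 [ 0.6298 -0.2452  0.0715]
   TRI ink_tin [ 0.6442 -0.2591  0.0022]
mug scene [343.3 242.1] 0.97 [0.7737 0.1152 0.1197]
mug top [232.9 185.8] 0.8 [0.6714 0.2149 0.0042]
   TRI mug [0.6712 0.2149 0.006 ]
{'time_s': 1.2, 'qpos': array([ 1.2364,  0.2999,  1.521 ,  0.    ,  1.3207, -0.0666]), 'joint_vel': array([-0.0002,  0.0003,  0.0009, -0.001 ,  0.0001, -0.0013]), 'tau': array([  0.0002, -53.1659, -35.2912,   0.0709,   0.0214,  -0.    ]), 'ee_pos': array([0.1455, 0.5304, 0.2242]), 'eef_rot': array([-3.1416,  0.0001,  1.303 ]), 'force': array([-1.1647, -0.4093, -0.5689]), 'moment': array([-0.0225,  0.0131, -0.0107]), 'grip_width': 0.09375209870554119}
```

```bash
cat > m2.py <<'E'
from h import *
np.set_printoptions(precision=4,suppress=True)
from scipy.ndimage import label
for n in ["scene","top"]:
    c=cam(n); im,d,f,cx,cy,W=c
    v,u=np.mgrid[0:420,0:560]; P=np.stack([(u-cx)/f*d,(v-cy)/f*d,d],-1)@W[:3,:3].T+W[:3,3]
    m=(d>0)&(P[...,2]>.158)&(P[...,2]<.2)&(abs(P[...,1]+.05)<.2)&(P[...,0]>.45)&(P[...,0]<.85)
    L,k=label(m,np.ones((3,3)))
    for i in range(1,k+1):
        q=P[L==i]
        if len(q)>4: print(n,len(q),"px",u[L==i].mean().round(),v[L==i].mean().round(),"mid",np.median(q,0),"min",q.min(0),"max",q.max(0))
    m=(d>0)&(abs(P[...,2]-.12)<.006)&(abs(P[...,1]+.05)<.25)&(P[...,0]>.5)&(P[...,0]<.9)
    if n=="top":
        q=P[m][:,:2].astype(np.float32); print("rack top rect",cv2.minAreaRect(q))
    x0,y0=(150,120) if n=="scene" else (200,110)
    cv2.imwrite("pics/%s2.png"%n,cv2.resize(im[y0:y0+170,x0:x0+220,::-1],None,fx=3.5,fy=3.5,interpolation=cv2.INTER_CUBIC))
E
python3 m2.py
```

```text
scene 72 px 224.0 220.0 mid [ 0.5866 -0.1238  0.1766] min [ 0.5747 -0.1301  0.1583] max [ 0.5912 -0.1146  0.1891]
scene 40 px 284.0 219.0 mid [0.6622 0.0087 0.1704] min [0.6532 0.003  0.1587] max [0.6663 0.0155 0.1772]
scene 44 px 270.0 225.0 mid [ 0.6632 -0.0331  0.1705] min [ 0.6552 -0.0392  0.159 ] max [ 0.6673 -0.025   0.1779]
scene 53 px 254.0 232.0 mid [ 0.6637 -0.083   0.1696] min [ 0.6489 -0.0851  0.1584] max [ 0.674  -0.0776  0.1772]
scene 56 px 236.0 239.0 mid [ 0.6663 -0.1316  0.1702] min [ 0.65   -0.1344  0.1581] max [ 0.6752 -0.1263  0.1775]
scene 123 px 300.0 249.0 mid [ 0.7728 -0.0215  0.1615] min [ 0.7535 -0.0383  0.1584] max [ 0.7895 -0.0052  0.1636]
top 115 px 310.0 138.0 mid [ 0.7695 -0.0205  0.1629] min [ 0.7532 -0.0376  0.1581] max [ 0.7881 -0.0036  0.1678]
top 32 px 351.0 174.0 mid [ 0.6603 -0.1284  0.1744] min [ 0.6483 -0.1319  0.1585] max [ 0.6719 -0.1256  0.1831]
top 30 px 333.0 175.0 mid [ 0.6578 -0.0793  0.1739] min [ 0.6471 -0.0839  0.1587] max [ 0.6702 -0.0768  0.1794]
top 26 px 315.0 176.0 mid [ 0.6565 -0.03    0.1748] min [ 0.652  -0.0357  0.1589] max [ 0.665  -0.0241  0.1806]
top 26 px 300.0 176.0 mid [0.6563 0.0114 0.1764] min [0.6508 0.0055 0.1605] max [0.6642 0.0171 0.1822]
top 41 px 350.0 203.0 mid [ 0.5795 -0.1201  0.1865] min [ 0.5734 -0.1291  0.1587] max [ 0.5885 -0.1134  0.1917]
rack top rect ((0.6950260400772095, -0.009210169315338135), (0.23912926018238068, 0.3003053367137909), 1.1266216039657593)
```

View pics/top2.png

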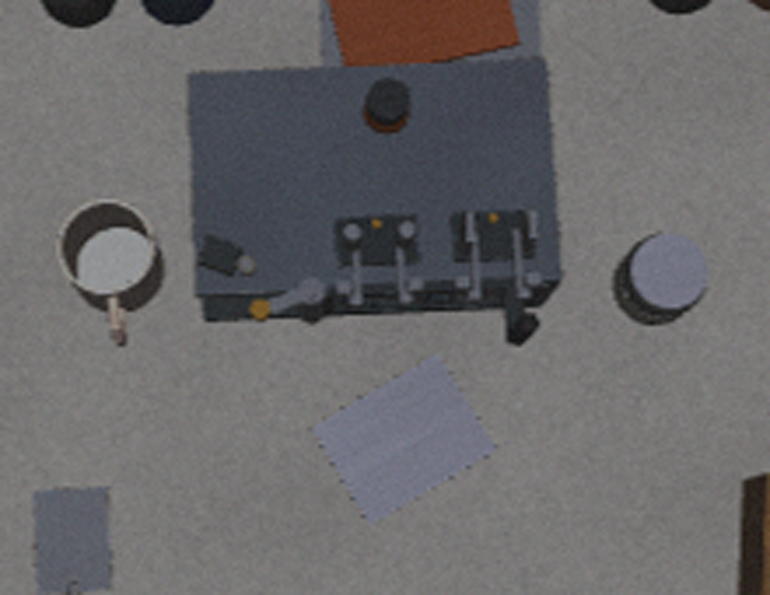

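View pics/scene2.png

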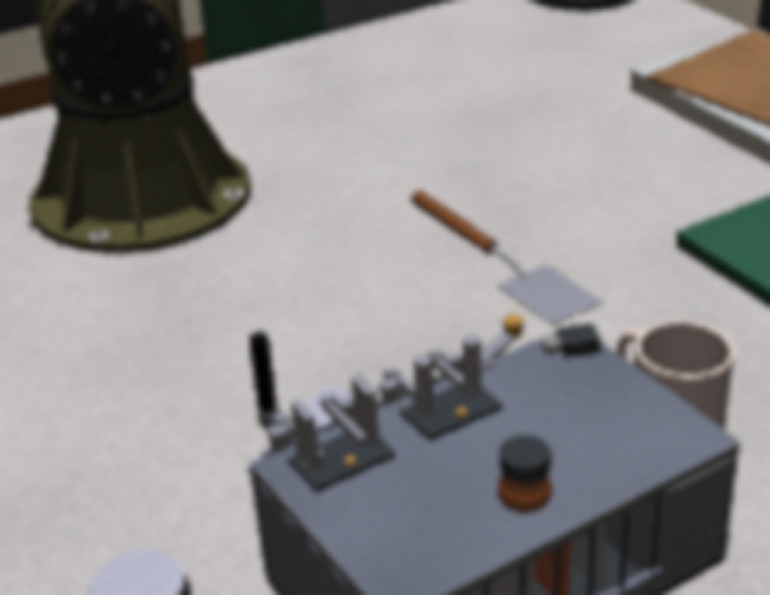

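Top view: the round catch (ears at about 352/407, 232 in the crop) is left, flat catch (470/530, 225) right, handle at (520, 325), and the pot sits behind. The scene view agrees. The estimates are round mid (0.658, -0.0095), flat mid (0.660, -0.104), handle (0.580, -0.121) and rack yaw 0.02. Next I move above the round catch.

```bash
python3 -m inch '[0,0,0,0,0,-0.144,0.82, 0,0,0,0,0,-0.144,0.82, -3.66,3.35,0,0,0,0,0.82, -3.66,3.35,0,0,0,0,0.82, -3.66,3.35,0,0,0,0,0.82, -3.66,3.35,0,0,0,0,0.82, -3.66,3.35,0,0,0,0,0.82, -3.66,3.35,0,0,0,0,0.82, -3.66,3.35,0,0,0,0,0.82, -3.66,3.35,0,0,0,0,0.82, -3.66,3.35,0,0,0,0,0.82, -3.66,3.35,0,0,0,0,0.82, -3.66,3.35,0,0,0,0,0.82, -3.66,3.35,0,0,0,0,0.82, -3.66,3.35,0,0,0,0,0.82, -3.66,3.35,0,0,0,0,0.82, -3.66,3.35,0,0,0,0,0.82, 0,0,0,0,0,0,0.82]' 20
cat > w.py <<'E'
from h import *
import sys
np.set_printoptions(precision=4,suppress=True)
c=cam("wrist"); save(c,sys.argv[1])
im,d,f,cx,cy,W=c
T=np.array(ctrl.get_obs()["ee_pos"]); print("tcp",T,ctrl.get_obs()["eef_rot"])
for l in sys.argv[2:]:
    for k in ctrl.place_of("wrist",l)[:2]:
        print(l,np.round(k["centre"],1),round(k["score"],2),"at z.162",at_z(c,*k["centre"],.162))
from scipy.ndimage import label
v,u=np.mgrid[0:420,0:560]; P=np.stack([(u-cx)/f*d,(v-cy)/f*d,d],-1)@W[:3,:3].T+W[:3,3]
m=(d>0)&(P[...,2]>.15)&(P[...,2]<.195)&(P[...,0]>.4)
L,k=label(m)
for i in range(1,k+1):
    q=P[L==i]
    if len(q)>60: 
        t=q[q[:,2]>np.percentile(q[:,2],97)-.006]
        print(len(q),"px",u[L==i].mean().round(),v[L==i].mean().round(),"topmean",(t.min(0)+t.max(0))/2,"size",np.ptp(t,axis=0))
E
python3 w.py w1.png round_mid flat_mid
```

```text
time_s: 3.55
ee_pos: [0.66, -0.0108, 0.223]
eef_rot: [-3.14, 0.0, 1.588]
force: [-0.1, 0.6, -0.1]
grip_width: 0.0771
tcp [ 0.6592 -0.0093  0.2233] [-3.1403 -0.0001  1.5893]
round_mid [278.2 236.6] 0.61 at z.162 [ 0.6623 -0.0121  0.162 ]
round_mid [476.  193.8] 0.25 at z.162 [0.6297 0.1188 0.162 ]
flat_mid [261.  38.] 0.72 at z.162 [ 0.5382 -0.0243  0.162 ]
flat_mid [143.2 231.3] 0.7 at z.162 [ 0.6601 -0.1049  0.162 ]
1400 px 96.0 111.0 topmean [ 0.5813 -0.1213  0.187 ] size [0.0156 0.0157 0.007 ]
1111 px 105.0 233.0 topmean [ 0.6609 -0.1296  0.1752] size [0.0238 0.0083 0.0073]
839 px 177.0 233.0 topmean [ 0.6599 -0.0809  0.175 ] size [0.0241 0.0077 0.0067]
553 px 250.0 233.0 topmean [ 0.6588 -0.0311  0.1751] size [0.0137 0.0131 0.0064]
558 px 313.0 233.0 topmean [0.6579 0.0111 0.1752] size [0.0134 0.0131 0.007 ]
251 px 265.0 344.0 topmean [ 0.7551 -0.0209  0.158 ] size [0.0056 0.0236 0.0069]
```

```bash
python3 -m inch '[0,-0.1,2,0,0,0,0.82, 0,0,2,0,0,0,0.82, 0,0,2.1,0,0,0,0.82, 0,0,0,0,0,0,0.82, 0,0,0,0,0,0,0.55, 0,0,0,0,0,0,0.4, 0,0,0,0,0,0,0.28, 0,0,0,0,0,0,0.28, 0,0,0,0,0,0,0.28, 0,0,0,0,0,0,0.28]' 20
```

```text
time_s: 4.95
ee_pos: [0.6584, -0.0091, 0.1645]
eef_rot: [3.14, 0.001, 1.591]
force: [-2.1, -3.9, 7.8]
grip_width: 0.0285
```

```bash
python3 -m inch '[0,0,0,0,0,0,0.55, 0,0,0,0,0,0,0.82, 0,0,0,0,0,0,0.82, 0,0,0,0,0,0,0.82, 0,0,-2.5,0,0,0,0.82, 0,0,-3.6,0,0,0,0.82, -3.2,0,0,0,0,0,0.82, -3.2,0,0,0,0,0,0.82, -3.1,0,0,0,0,0,0.82, 0,0,0,0,0,0,0.82]' 20
python3 w.py w2.png round_mid flat_mid
```

```text
time_s: 6.2
ee_pos: [0.6598, -0.1051, 0.224]
eef_rot: [-3.141, 0.0, 1.589]
force: [-0.1, 0.5, -0.4]
grip_width: 0.0772
tcp [ 0.6599 -0.1038  0.224 ] [-3.1413 -0.0002  1.5898]
round_mid [417.4 237.5] 0.6 at z.162 [ 0.6614 -0.01    0.162 ]
flat_mid [394.8 215.7] 0.68 at z.162 [ 0.6459 -0.0274  0.162 ]
flat_mid [276.5 235.6] 0.57 at z.162 [ 0.6618 -0.1076  0.162 ]
660 px 253.0 115.0 topmean [ 0.5813 -0.1218  0.1876] size [0.0151 0.0156 0.0063]
577 px 244.0 236.0 topmean [ 0.6608 -0.1298  0.175 ] size [0.024  0.0073 0.0067]
584 px 315.0 235.0 topmean [ 0.6599 -0.0812  0.175 ] size [0.0243 0.0074 0.0066]
1302 px 419.0 235.0 topmean [ 0.6583 -0.0109  0.1749] size [0.0137 0.0293 0.0068]
```

View pics/w2.png

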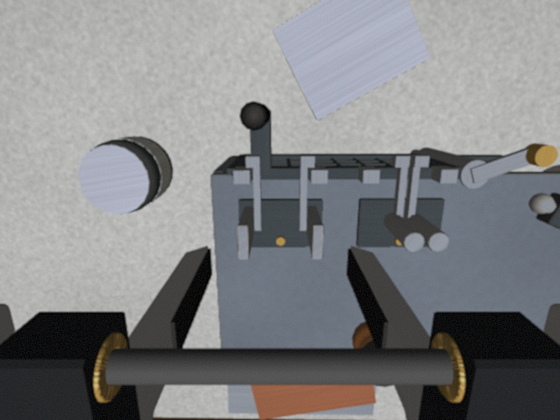

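The round catch is fully squeezed (its ears touch at 425,242 and span 29 mm). The flat ears are still apart at (244,236) and (315,235), with the jaws centred on them. Squeezing the flat catch now.

```bash
python3 -m inch '[0,0,2,0,0,0,0.82, 0,0,2,0,0,0,0.82, 0,0,2.1,0,0,0,0.82, 0,0,0,0,0,0,0.82, 0,0,0,0,0,0,0.55, 0,0,0,0,0,0,0.4, 0,0,0,0,0,0,0.28, 0,0,0,0,0,0,0.28, 0,0,0,0,0,0,0.28, 0,0,0,0,0,0,0.28]' 20
python3 -m inch '[0,0,0,0,0,0,0.55, 0,0,0,0,0,0,0.82, 0,0,0,0,0,0,0.82, 0,0,0,0,0,0,0.82, 0,0,-2.5,0,0,0,0.82, 0,0,-3.6,0,0,0,0.82, 0,0,-1,0,0,0,0.6, 0,0,0,0,0,0,0.55]' 20
python3 w.py w3.png
```

```text
time_s: 7.6
ee_pos: [0.6603, -0.1041, 0.1645]
eef_rot: [3.14, 0.001, 1.591]
force: [-1.1, -4.0, 6.2]
grip_width: 0.0291
time_s: 8.6
ee_pos: [0.66, -0.1033, 0.2339]
eef_rot: [3.141, 0.0, 1.591]
force: [0.6, 0.1, -0.3]
grip_width: 0.0604
tcp [ 0.6597 -0.1033  0.233 ] [-3.1403 -0.0003  1.591 ]
611 px 252.0 114.0 topmean [ 0.5815 -0.1218  0.1871] size [0.0154 0.0156 0.0064]
472 px 261.0 231.0 topmean [ 0.6608 -0.117   0.1757] size [0.0243 0.007  0.0058]
483 px 294.0 231.0 topmean [ 0.6604 -0.0938  0.1752] size [0.0244 0.0075 0.0066]
1169 px 411.0 230.0 topmean [ 0.6583 -0.0107  0.1748] size [0.0134 0.0298 0.0069]
```

```bash
python3 -m inch '[0,0,0,0,0,0.183,0.5, 0,0,0,0,0,0.183,0.5, 0,0,0,0,0,0.183,0.5, 0,0,0,0,0,0.183,0.5, 0,0,0,0,0,0.183,0.5, 0,0,0,0,0,0.183,0.5, 0,0,0,0,0,0.183,0.5, 0,0,0,0,0,0.183,0.5, 0,0,0,0,0,0.183,0.5, 0,0,0,0,0,0.183,0.5, -3.6,1.8,0,0,0,0,0.5, -3.6,1.8,0,0,0,0,0.5, 0,0,0,0,0,0,0.5]' 20
python3 w.py w4.png handle
```

```text
time_s: 10.28
ee_pos: [0.5796, -0.1217, 0.2332]
eef_rot: [3.142, 0.002, -0.24]
force: [0.8, 0.4, 0.3]
grip_width: 0.047
tcp [ 0.5809 -0.1214  0.2335] [-3.1415  0.0012 -0.2397]
handle [279.2 224.3] 0.79 at z.162 [ 0.5818 -0.1184  0.162 ]
1464 px 360.0 30.0 topmean [ 0.6584 -0.0097  0.1757] size [0.0135 0.0295 0.0073]
1835 px 533.0 17.0 topmean [ 0.7653 -0.0261  0.1615] size [0.0252 0.0238 0.0071]
758 px 385.0 164.0 topmean [ 0.6605 -0.0931  0.1751] size [0.0242 0.0076 0.0067]
819 px 391.0 196.0 topmean [ 0.6612 -0.1158  0.175 ] size [0.0244 0.0077 0.0068]
771 px 280.0 233.0 topmean [ 0.5814 -0.1207  0.187 ] size [0.0156 0.0155 0.007 ]
```

View pics/w4.png

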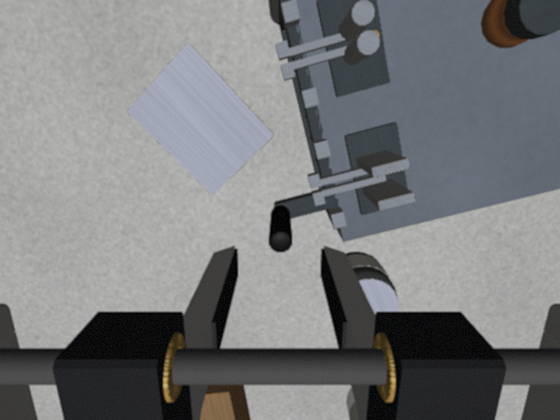

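Jaws are centred over the handle (280,233), and both catches are visibly squeezed. Descend, grip, and start the arc.

```bash
python3 -m inch '[0.05,0,2.3,0,0,0,0.5, 0,0,2.3,0,0,0,0.5, 0,0,2.2,0,0,0,0.5, 0,0,0,0,0,0,0.3, 0,0,0,0,0,0,0.1, 0,0,0,0,0,0,0.1, 0,0,0,0,0,0,0.1, 0,0,0,0,0,0,0.1]' 30
python3 -m inch '[-1.71,-0.085,0,0,0,0.1,0.1, -1.71,-0.085,0,0,0,0.1,0.1, -1.71,-0.085,0,0,0,0.1,0.1, 0,0,0,0,0,0,0.1, 0,0,0,0,0,0,0.1]' 30
python3 - <<'E'
from h import *
p=ctrl.get_obs(); r=p["ee_pos"][:2]-np.array([.6231,.0449]); print(p["ee_pos"],p["force"],np.linalg.norm(r),np.arctan2(-.1659,-.0417)-np.arctan2(r[1],r[0]))
c=cam("scene"); cv2.imwrite("pics/s3.png",cv2.resize(c[0][80:300,130:420,::-1],None,fx=2.5,fy=2.5))
E
```

```text
time_s: 11.38
ee_pos: [0.5819, -0.1214, 0.167]
eef_rot: [-3.142, -0.0, -0.239]
force: [-4.6, 1.0, 6.3]
grip_width: 0.0155
time_s: 12.0
ee_pos: [0.5354, -0.1026, 0.167]
eef_rot: [-3.142, -0.002, -0.537]
force: [-0.8, -2.8, 6.5]
grip_width: 0.0153
[ 0.53537308 -0.10258241  0.16701702] [-0.84871296 -2.83691589  6.46963011] 0.17160149799807986 0.2903544208192337
```

View pics/s3.png

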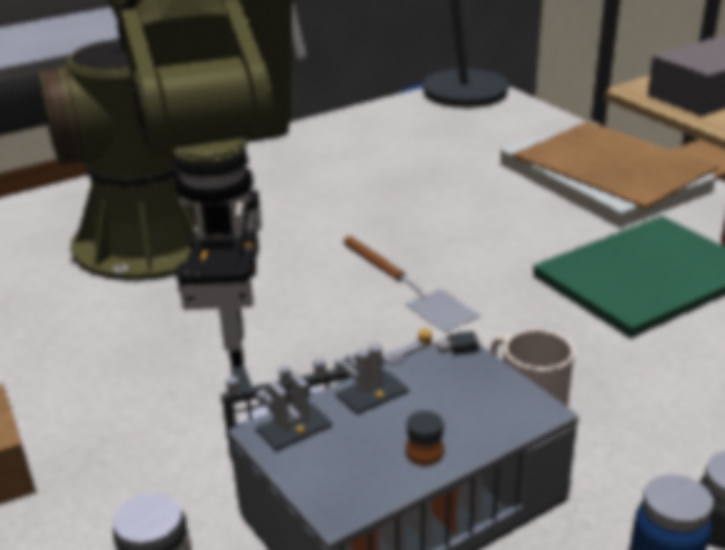

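The gate is moving with the hand: the dark gate edge is off the rack at (240,400), and the radius and angle agree. Continuing through the detent to about 1.45 rad.

```bash
python3 -m inch '[-1.71,-0.085,0,0,0,0.1,0.1, -1.71,-0.085,0,0,0,0.1,0.1, -1.71,-0.085,0,0,0,0.1,0.1, -1.71,-0.085,0,0,0,0.1,0.1, -1.71,-0.085,0,0,0,0.1,0.1, -1.71,-0.085,0,0,0,0.1,0.1, 0,0,0,0,0,0,0.1]' 35
python3 -m inch '[-1.71,-0.085,0,0,0,0.1,0.1, -1.71,-0.085,0,0,0,0.1,0.1, -1.71,-0.085,0,0,0,0.1,0.1, -1.71,-0.085,0,0,0,0.1,0.1, -1.71,-0.085,0,0,0,0.1,0.1, -0.86,-0.02,0,0,0,0.05,0.1, 0,0,0,0,0,0,0.1, 0,0,0,0,0,0,0.1, 0,0,0,0,0,0,0.1, 0,0,0,0,0,0,0.1]' 35
python3 - <<'E'
from h import *
p=ctrl.get_obs(); r=p["ee_pos"][:2]-np.array([.6231,.0449]); print(p["ee_pos"],p["force"],p["grip_width"],np.linalg.norm(r),(np.arctan2(-.1659,-.0417)-np.arctan2(r[1],r[0]))%6.2832,p["joint_vel"],p["qpos"])
c=cam("scene"); cv2.imwrite("pics/s4.png",cv2.resize(c[0][80:300,130:420,::-1],None,fx=2.5,fy=2.5))
c=cam("wrist");save(c,"w5.png")
E
```

```text
time_s: 12.92
ee_pos: [0.4666, -0.0265, 0.1669]
eef_rot: [3.14, 0.0, -1.138]
force: [-11.6, -2.1, 13.5]
grip_width: 0.0153
time_s: 14.18
ee_pos: [0.4522, 0.0654, 0.1669]
eef_rot: [3.14, 0.0, -1.687]
force: [-13.2, 0.5, 15.5]
grip_width: 0.0152
[0.45216435 0.06535142 0.166893  ] [-13.21842589   0.52109189  15.49395486] 0.015163948262761302 0.1721547510661884 1.44363421783091 [-3.43268356e-06 -6.40872931e-04 -2.95178661e-04  9.14619772e-04
 -4.70285924e-04 -3.78064600e-04] [6.30979415e-02 1.53764934e-01 1.84175632e+00 4.77477925e-04
 1.14794536e+00 1.74954316e+00]
```

View pics/s4.png

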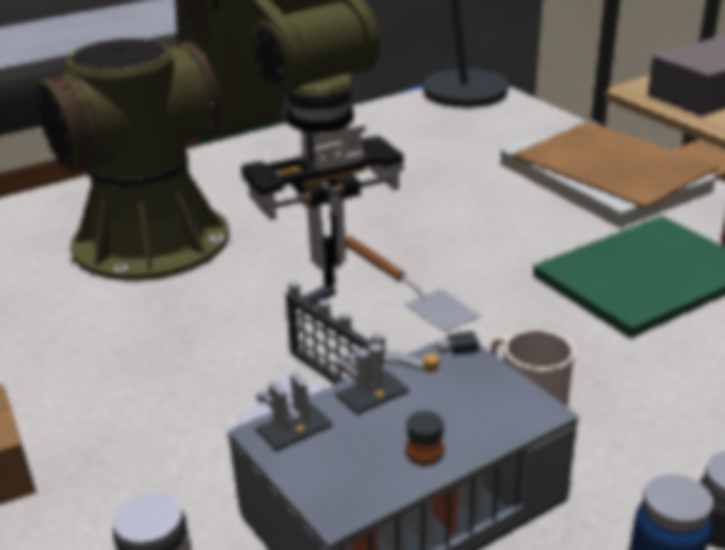

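View pics/w5.png

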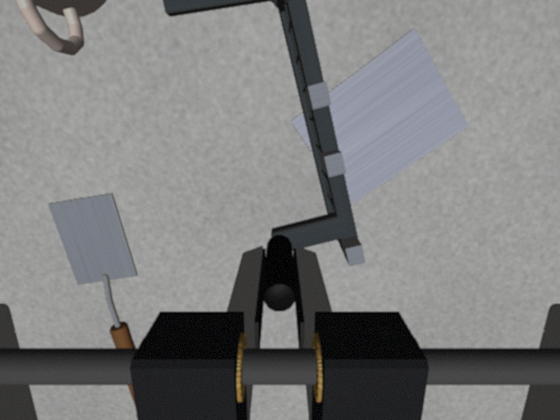

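The gate stands at about a right angle (hinge at about 375,350, free end at 292,295 in the scene crop). The handle post is between the pads (280,270 in the wrist view), and the catches are still squeezed. Handing in.

```bash
python3 -c "
from station import ctrl
print(ctrl.hand_in())"
```

```text
the job is handed in; nothing more can be done
None
```

I squeezed the round-eared catch free, then the flat-eared one with the gate still shut. I then swung the gate by its handle past the detent and handed the job in while holding it open. No verdict is reported, so these are my own checks.

- **Catches:** before the gate was swung, both sets of ears measured about 30 mm across, which is fully squeezed. The last scene picture still shows them pinched in.
- **Gate:** it stands at about 1.44 rad, worked out from the hand's position around the hinge. The last pictures agree.
- **Grip:** the fingers are 15.2 mm apart on the 16 mm post with 35 N commanded, and the arm is still. The wrist force reads about 20 N.
- **Time:** about 14 s of the 54 s were used.
- **Bystanders:** none looks moved in the last pictures. I did not measure them again, and the bottle and glove box were not fully in view.

**Disagreements:**
- Some network detections were wrong: one took the handle for something at the right of the top view, and the flat catch's midpoint was misplaced in two wrist views. I used depth measurements instead.
- At both squeezes the tool stood about 2.5 mm higher than commanded, with 6–8 N upward force. This had no visible effect.

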